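Open the double-latched bubble-removing chamber

TASK

Open the blue bench chamber that holds a repaired phone screen: slide its orange main latch sideways, open, lift the lid slightly by its black knob until the yellow safety catch springs out from under the front lip, then push that catch back in so that the lid is freed and swings right up. Leave the lid standing open, and do not touch the cream-coloured spare chamber of the same shape.

Things in the scene. Friction and masses are not known exactly. Their poses are not given: they have to be found in the camera images.
- chamber: Blue chamber to open, bolted down, 200 mm deep (x), 220 wide (y), 100 high, 111 with its lid. Origin under its centre on the bench; x from its front towards its hinges, roughly away from the robot; y to the left, z up. The lid's front edge lies at x = -106 mm. With the latch open a spring detent still keeps the lid shut; freed of the catch, the lid swings up by itself to 1.2 rad.
- latch_post (a point): Centre (90 mm over the bench) of the main latch's upright orange post: 18 mm in x, 16 in y, from 51 to 115 mm over the bench, at chamber x = -131 mm, in front of the lid's edge. Axes as the chamber's. It slides only along y: shut at chamber y = 55 mm (to 60 at the start); pushed to +y with about 3 N it stops at 83 and stays there; the lid is unlocked from 73 mm on.
- lid_knob (a point): Mid-height centre of the black lid knob, 22 mm across, 36 high, on the lid's top (111 mm over the bench), at chamber x = -50, y = 0 mm; its z tilts with the lid. Hinge: 150 mm beyond. Lift it by 17 to 25 mm (3 to 7 N): the catch springs out and stops the lid at 0.17 rad, knob 25 mm up, where a spring holds it up: let go there. The lid's front edge is then 146 mm over the bench.
- catch_tab (a point): Centre of the front face of the yellow safety-catch tab, 50 mm wide (y), 18 high, 89 mm over the bench, at chamber y = -55 mm; axes as the chamber's. Lid shut: hidden behind the front lip, x = -101 mm. Lid lifted slightly: springs out to x = -145 mm. Pushed back to +x by 25 mm (2 to 6 N; it springs out again when let go) it frees the lid. The lip above it is then 110 mm over the bench.
- spare: Spare chamber, cream-coloured, of the same shape and size, bolted down; origin under its centre on the bench, axes as the blue chamber's. It does not open; leave it alone.

How it is judged (in metres and radians):
On the way, in this order (a step that is already met when the one before it is completed fails the run):
1. the orange main latch is slid open (at least 18 mm from fully shut) while the lid is still shut (y of latch_post in the frame of chamber above 0.073 m and angle between lid_knob's own z axis and vertical below 0.06 rad), for 0.1 s.
2. the lid is lifted slightly (7 to 17 degrees) and the yellow catch has sprung out at least 34 mm (angle between lid_knob's own z axis and vertical between 0.12 and 0.3 rad and x of catch_tab in the frame of chamber below -0.135 m), for 0.2 s.
3. the yellow catch is pushed back in (to within 22 mm of its hidden place) (x of catch_tab in the frame of chamber above -0.123 m), for 0.05 s.
At the end, for the whole second after the job is handed in: The blue chamber's lid stands open by more than 52 degrees (0.9 rad) and stays there, its main latch still slid open (post at chamber y above 65 mm) (angle between lid_knob's own z axis and vertical above 0.9 rad and y of latch_post in the frame of chamber above 0.065 m); the robot touches nothing.
It fails at once if the cream spare chamber is touched (more than 2 N) (contact force between any of the fingers, the arm and spare above 2 N).
It also fails if it takes over 64 s, if anything falls off the work surface, if the arm or the gripper's body presses on something with over 40 N, if the wrist force passes 120 N, or if a joint passes its speed limit or range.

ROBOT

A 7-joint arm with a two-finger parallel gripper is mounted at the origin on the work surface. World frame = base frame: x ahead of the robot, y to its left, z up, the work surface at z = 0. Lengths are in mm, angles in rad, forces in N, time in s.
With the tool pointing down it reaches from about 425 to 925 mm from the base axis. Payload 6.8 kg.
Tool frame: the origin (TCP) lies at the very end of the fingers, on their centre line; the grasp point (between the pads) lies 19 mm behind it; x points along the fingers, z is the direction in which the jaws open and shut, and the axes are right-handed (so a half turn about x gives the same grasp; the last joint's range is limited). The gripper opens to 85 mm and grips with 20 to 120 N. Pads are 22 mm wide; open, the fingers measure 114 mm over their backs; the gripper's body (76 mm by 85 mm) begins 54 mm behind the grasp point. The pads swing forward as they close: fully open they stand 13 mm farther back than shut.
Start: joints at [-1.257, 0.477, 0.022, 1.555, -0.011, 1.109, -0.083], TCP at [276.346, 615.857, 231.308] pointing down, gripper open.
Joint ranges: [-2.96, 2.96], [-0.34, 2.1], [-1.41, 1.46], [0.24, 2.44], [-1.37, 4.51], [0.17, 1.92], [-2.96, 2.96]. Speed limits (rad/s): [2.39, 2.39, 3.14, 3.14, 3.14, 3.14, 3.14].

INTERFACE

Orientations are given as a unit quaternion [x, y, z, w].
In Python, from station import sense, cams, arm, finder gives the robot as it stands.
- The arm moves only by the shell command python3 -m handwheel 'ROWS'. ROWS is JSON, a list of rows, each an object of numbers: "dx", "dy", "dz": the shift along the tool's x, y, z in m; "ax", "ay", "az": the turn, a rotation vector about the tool's x, y, z in degrees; "hand": the closure, from 0 (fully open) to 1 (shut). In form: [{"dx": .., "dy": .., "dz": .., "ax": .., "ay": .., "az": .., "hand": ..}, ...]. A call has 1 to 12 rows; each row shifts and turns the commanded pose from where the row before left it, along the tool's axes as they then stand; what a row does not reach is not made up. A row lasts 1/8 s, in which the tool goes at most 62.5 mm and 10.7 degrees, less where a joint would pass 70% of its speed; a pose out of reach is approached as far as the arm can. A call with a gripper value outside its range is refused whole. The fingers move at their own pace and stop on an object; the grip force is fixed at half the most. Time passes only in rows, so rows that do not move let the fingers close. It gives the time, the measured TCP pose, the force and the opening at its end, in the units of the state.
- sense(): the state, without advancing time (a new reading comes with each control period).
- cams.read_camera(name): name is "scene" or "side" or "wrist"; returns (picture, depth): 480x640x3 uint8, blue, green, red; 480x640 float32, mm along the optical axis (not along the pixel's ray), 0 where there is no reading.
- cams.camera_params(name): a dict with "intrinsics" (3x3 intrinsics, pixels), "eye" and "rotation" of the camera in the world; the wrist camera has in their place "tool_from_camera" (4x4, takes a point from camera to tool coordinates, whose origin is the TCP and whose axes are the tool frame's). Camera axes: x right, y up, looking along -z (the intrinsics and any distortion apply to the point x, -y, -z); pixel columns grow to the right and rows downward; lengths in mm; the calibration is good to about 2 mm. A picture is of the moment at which its call begins: read the wrist's pose just before it. camera_params takes no time and is no camera call.
- arm.sign_off(): hands the job in, once; it reports no verdict.
Trained networks look in the newest picture that a camera, given by its name, has taken for a name from the list of things; names that differ only in an ending like _2 or _b are one class to them, and where a whole thing is asked for, a point or a joint stands for the part that bears it (a point fixed in the world has none). Each returns a list of dicts, best first, with "p" (0 to 1); they miss things now and then, are a little off and sometimes report something else, mostly with a low value. They report only what shows in the picture. A call takes as long as a camera call.
- finder.find_in(camera, label): "location" ([x, y, z] in mm, in world coordinates, good to about 4 mm: the middle of the surface that is visible of it).
The state is a dict: "time_s": time; "joint_positions": joint angles; "qvel": joint speeds; "joint_torque": joint torques, N m; "ee_pos": TCP position; "tool_rot": TCP orientation; "force": force on the tool from outside, world axes, zero at the start; "moment": the same for the moment, N m; "width": opening from 0.0 (shut) to 1.0 (fully open).
Only numpy, scipy, OpenCV 4.12 (cv2) and the standard library are available. Lean on these libraries where they do the work, as an engineer would, in place of code of your own. Each camera call takes 0.05 s, during which the arm holds its last target.

## Working session

There is one attempt and no reset: what is moved stays moved. The work goes in short steps, Python scripts to look and compute and a shell command to move; the robot and the scene stay as the last step left them, time stands still between calls to the robot, and variables do not carry over. Pictures are saved under pics/ and viewed, and the job is handed in when it is done.

```bash
ls; mkdir -p pics; python3 - <<'E'
from station import sense, cams, arm, finder
import cv2
s=sense();print({k:s[k] for k in("time_s","ee_pos","tool_rot","force","width")})
for n in("scene","side","wrist"):
    im,d=cams.read_camera(n);cv2.imwrite(f"pics/{n}0.png",im)
    for l in("chamber","latch_post","lid_knob","catch_tab","spare"):
        print(n,l,[(round(r["p"],2),[round(float(v)) for v in r["location"]]) for r in finder.find_in(n,l)][:3])
    p=cams.camera_params(n);print(p if n=="wrist" else p["eye"])
print(sense()["time_s"])
E
```

```text
pics
{'time_s': 0.0, 'ee_pos': array([276.09546414, 615.30515506, 230.33863717]), 'tool_rot': array([-0.38464779,  0.59409733,  0.38388412,  0.59306612]), 'force': array([-0.36877599,  0.47542278,  0.54121779]), 'width': 1.0021365553302446}
scene chamber [(0.63, [686, -138, 108])]
scene latch_post [(0.46, [536, -110, 108])]
scene lid_knob [(0.86, [664, -181, 107])]
scene catch_tab [(0.34, [732, 213, 109])]
scene spare [(0.78, [730, 214, 108])]
[1226.07783121  453.22037326  626.11061095]
side chamber [(0.92, [621, -249, 112])]
side latch_post [(0.84, [529, -132, 78])]
side lid_knob [(0.8, [631, -223, 109])]
side catch_tab []
side spare [(0.16, [623, -251, 111])]
[ 330.21947051 -547.48385625  573.78336233]
wrist chamber []
wrist latch_post []
wrist lid_knob []
wrist catch_tab []
wrist spare []
{'intrinsics': array([[359.82270295,   0.        , 316.68676389],
       [  0.        , 359.82270295, 233.96517543],
       [  0.        ,   0.        ,   1.        ]]), 'tool_from_camera': array([[-3.20032178e-04,  3.08201718e-01, -9.51320975e-01,
        -1.41988947e+02],
       [-2.38366703e-04,  9.51320974e-01,  3.08201798e-01,
         8.00343614e+01],
       [ 9.99999920e-01,  3.25397737e-04, -2.30988295e-04,
         1.96045402e-03],
       [ 0.00000000e+00,  0.00000000e+00,  0.00000000e+00,
         1.00000000e+00]])}
0.9
```

View pics/scene0.png

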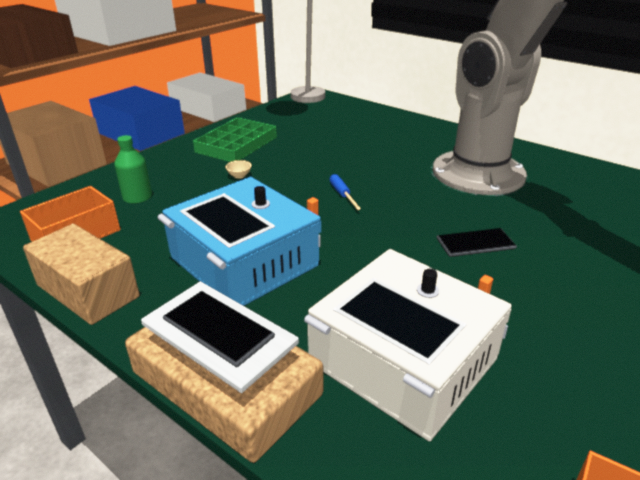

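View pics/side0.png

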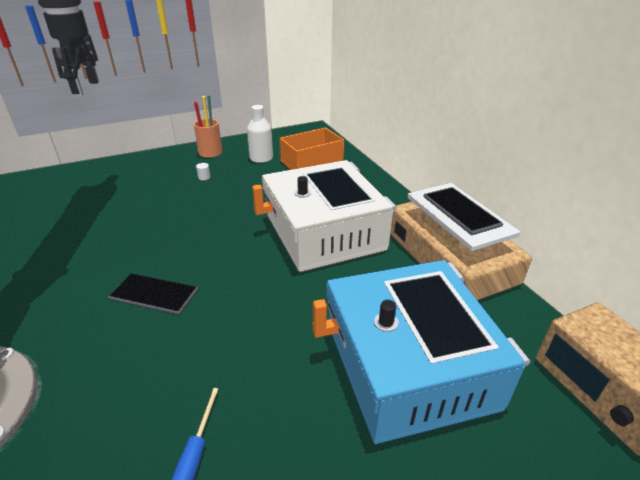

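```bash
python3 - <<'E'
from station import sense, cams, arm, finder
import numpy as np
for n in("scene","side"): print(cams.camera_params(n))
E
```

```text
{'intrinsics': array([[535.51706441,   0.        , 327.42890507],
       [  0.        , 535.51706441, 239.35256669],
       [  0.        ,   0.        ,   1.        ]]), 'eye': array([1226.07783121,  453.22037326,  626.11061095]), 'rotation': array([0.20815416, 0.42223763, 0.79219333, 0.38835159])}
{'intrinsics': array([[445.55843422,   0.        , 317.34671124],
       [  0.        , 445.55843422, 245.62397996],
       [  0.        ,   0.        ,   1.        ]]), 'eye': array([ 330.21947051, -547.48385625,  573.78336233]), 'rotation': array([ 0.43629436, -0.09555022, -0.18856551,  0.87462017])}
```

```bash
cat > h.py <<'E'
from station import sense, cams, arm, finder
import numpy as np, cv2
from scipy.spatial.transform import Rotation as R
def T_wc(n):
    p=cams.camera_params(n);T=np.eye(4)
    if n=="wrist":
        s=sense();B=np.eye(4);B[:3,:3]=R.from_quat(s["tool_rot"]).as_matrix();B[:3,3]=s["ee_pos"]
        return B@p["tool_from_camera"],p["intrinsics"]
    T[:3,:3]=R.from_quat(p["rotation"]).as_matrix();T[:3,3]=p["eye"];return T,p["intrinsics"]
def cloud(n):
    T,K=T_wc(n);im,d=cams.read_camera(n)
    v,u=np.mgrid[:480,:640]
    P=np.stack([(u-K[0,2])/K[0,0]*d,-(v-K[1,2])/K[1,1]*d,-d],-1)@T[:3,:3].T+T[:3,3]
    P[d<=0]=np.nan
    return im,P,T,K
E
python3 - <<'E'
from h import *
for n in("scene","side"):
    im,P,T,K=cloud(n);hsv=cv2.cvtColor(im,cv2.COLOR_BGR2HSV)
    blue=(abs(hsv[...,0].astype(int)-102)<12)&(hsv[...,1]>110)&(hsv[...,2]>60)
    near=(np.hypot(P[...,0]-680,P[...,1]+200)<230)
    orange=(hsv[...,0]<18)&(hsv[...,1]>170)&near&(P[...,2]>30)&(P[...,0]<640)
    black=(hsv[...,2]<60)&near&(P[...,2]>118)&(P[...,2]<160)
    m=blue&near&(P[...,2]>103)&(P[...,2]<118)
    Q=P[m];print(n,m.sum(),np.median(Q[:,2]))
    r=cv2.minAreaRect(Q[:,:2].astype(np.float32));print(r,cv2.boxPoints(r).round(1).tolist())
    for nm,mm in(("orange",orange),("black",black)):
        q=P[mm];print(nm,mm.sum(),np.median(q,0).round(1),q.min(0).round(1),q.max(0).round(1), np.argwhere(mm).mean(0))
E
```

```text
scene 4151 110.06452165085204
((647.3489990234375, -198.27923583984375), (223.25894165039062, 208.10806274414062), 80.10978698730469) [[525.7000122070312, -290.3999938964844], [730.7000122070312, -326.1000061035156], [769.0, -106.19999694824219], [564.0, -70.4000015258789]]
orange 133 [ 534.9 -115.   106.8] [ 523.4 -128.9   85.5] [ 541.  -110.8  117.3] [204.57142857 312.52631579]
black 221 [ 609.1 -182.8  128.7] [ 595.4 -196.6  118.2] [868.5 -48.8 148.2] [225.02262443 242.34841629]
side 10643 110.08676796793037
((645.6117553710938, -198.35458374023438), (221.60018920898438, 206.69760131835938), 80.4264907836914) [[525.2999877929688, -290.3999938964844], [729.0999755859375, -324.79998779296875], [765.9000244140625, -106.30000305175781], [562.0999755859375, -71.9000015258789]]
orange 604 [ 529.7 -126.7   76.3] [ 519.3 -132.3   50.6] [ 555.6 -111.7  117.1] [320.14735099 322.5115894 ]
black 332 [ 596.1 -195.1  136.1] [ 588.3 -201.9  118.1] [865.7 -47.5 147.9] [302.10240964 397.19879518]
```

```bash
cat >> h.py <<'E'
YAW=np.arctan2(-35.0,204.4); O=np.array([648.8,-198.7,0])
C=np.array([[np.cos(YAW),-np.sin(YAW),0],[np.sin(YAW),np.cos(YAW),0],[0,0,1]])
def plan(target_c,pitch=0,flip=1):
    """target TCP in chamber coords; pitch deg: tool x tilted from down toward chamber +x; jaw along chamber y*flip"""
    s=sense();M=R.from_quat(s["tool_rot"]).as_matrix()
    p=np.radians(pitch);tx=C@np.array([np.sin(p),0,-np.cos(p)]);tz=flip*C[:,1];ty=np.cross(tz,tx)
    D=np.stack([tx,ty,tz],1)
    w=C@np.array(target_c,float)+O
    print("t",round(s["time_s"],3),"tcp_c",(C.T@(s["ee_pos"]-O)).round(1),"world target",w.round(1))
    print(" shift in current tool axes",(M.T@(w-s["ee_pos"])).round(1)," rotvec deg(tool)",np.degrees(R.from_matrix(M.T@D).as_rotvec()).round(2))
    print(" shift in chamber axes",(C.T@(w-s["ee_pos"])).round(1),"force_c",(C.T@s["force"]).round(2),"width",round(s["width"],3),"q",np.round(s["joint_positions"],2))
    print(" tool axes in chamber (cols)",(C.T@M).round(3).tolist())
E
python3 - <<'E'
from h import *
plan([-134,20,230]);plan([-134,20,230],0,-1)
E
```

```text
t 1.0 tcp_c [-504.6  740.   231.3] world target [ 520.1 -156.4  230. ]
 shift in current tool axes [   1.3 -538.6 -604.7]  rotvec deg(tool) [-14.45   0.    -0.  ]
 shift in chamber axes [ 370.6 -720.    -1.3] force_c [0.18 0.05 0.06] width 1.002 q [-1.26  0.48  0.02  1.56 -0.01  1.11 -0.08]
 tool axes in chamber (cols) [[-0.0, -0.968, 0.25], [0.0, 0.25, 0.968], [-1.0, 0.0, 0.0]]
t 1.0 tcp_c [-504.6  740.   231.3] world target [ 520.1 -156.4  230. ]
 shift in current tool axes [   1.3 -538.6 -604.7]  rotvec deg(tool) [165.55  -0.    -0.  ]
 shift in chamber axes [ 370.6 -720.    -1.3] force_c [0.18 0.05 0.06] width 1.002 q [-1.26  0.48  0.02  1.56 -0.01  1.11 -0.08]
 tool axes in chamber (cols) [[-0.0, -0.968, 0.25], [0.0, 0.25, 0.968], [-1.0, 0.0, 0.0]]
```

```bash
python3 -m handwheel '[{"dy":-0.0385,"dz":-0.0432,"hand":1},{"dy":-0.0385,"dz":-0.0432},{"dy":-0.0385,"dz":-0.0432},{"dy":-0.0385,"dz":-0.0432},{"dy":-0.0385,"dz":-0.0432},{"dy":-0.0385,"dz":-0.0432},{"dy":-0.0385,"dz":-0.0432},{"dy":-0.0385,"dz":-0.0432},{"dy":-0.0385,"dz":-0.0432},{"dy":-0.0385,"dz":-0.0432},{"dy":-0.0385,"dz":-0.0432},{"dy":-0.0385,"dz":-0.0432}]'; python3 - <<'E'
from h import *
plan([-134,20,230])
E
```

```text
t 1.0 tcp_c [-504.6  740.   231.3] world target [ 520.1 -156.4  230. ]
 shift in current tool axes [   1.3 -538.6 -604.7]  rotvec deg(tool) [-14.45   0.    -0.  ]
 shift in chamber axes [ 370.6 -720.    -1.3] force_c [0.18 0.05 0.06] width 1.002 q [-1.26  0.48  0.02  1.56 -0.01  1.11 -0.08]
 tool axes in chamber (cols) [[-0.0, -0.968, 0.25], [0.0, 0.25, 0.968], [-1.0, 0.0, 0.0]]validation failed for argument at $[0]...
```

```bash
python3 -m handwheel '[{"dx":0,"dy":-0.0385,"dz":-0.0432,"ax":0,"ay":0,"az":0,"hand":1},{"dx":0,"dy":-0.0385,"dz":-0.0432,"ax":0,"ay":0,"az":0,"hand":1},{"dx":0,"dy":-0.0385,"dz":-0.0432,"ax":0,"ay":0,"az":0,"hand":1},{"dx":0,"dy":-0.0385,"dz":-0.0432,"ax":0,"ay":0,"az":0,"hand":1},{"dx":0,"dy":-0.0385,"dz":-0.0432,"ax":0,"ay":0,"az":0,"hand":1},{"dx":0,"dy":-0.0385,"dz":-0.0432,"ax":0,"ay":0,"az":0,"hand":1},{"dx":0,"dy":-0.0385,"dz":-0.0432,"ax":0,"ay":0,"az":0,"hand":1},{"dx":0,"dy":-0.0385,"dz":-0.0432,"ax":0,"ay":0,"az":0,"hand":1},{"dx":0,"dy":-0.0385,"dz":-0.0432,"ax":0,"ay":0,"az":0,"hand":1},{"dx":0,"dy":-0.0385,"dz":-0.0432,"ax":0,"ay":0,"az":0,"hand":1},{"dx":0,"dy":-0.0385,"dz":-0.0432,"ax":0,"ay":0,"az":0,"hand":1},{"dx":0,"dy":-0.0385,"dz":-0.0432,"ax":0,"ay":0,"az":0,"hand":1}]'; python3 - <<'E'
from h import *
plan([-134,20,230])
E
```

```text
time_s: 2.5
ee_pos: [486.1, -48.0, 231.8]
tool_rot: [-0.384, 0.593, 0.384, 0.594]
force: [1.3, -0.3, -0.8]
width: -0.001
t 2.5 tcp_c [-185.8  121.1  231.8] world target [ 520.1 -156.4  230. ]
 shift in current tool axes [  1.8 -75.3 -85. ]  rotvec deg(tool) [-14.43   0.05   0.06]
 shift in chamber axes [  51.8 -101.1   -1.8] force_c [ 1.37 -0.1  -0.84] width -0.001 q [-0.41  0.17  0.43  2.01 -0.09  0.98  1.21]
 tool axes in chamber (cols) [[0.001, -0.968, 0.249], [0.001, 0.249, 0.968], [-1.0, -0.001, 0.001]]
```

```bash
python3 -m handwheel '[{"dx":0,"dy":-0.038,"dz":-0.0425,"ax":0,"ay":0,"az":0,"hand":1},{"dx":0,"dy":-0.038,"dz":-0.0425,"ax":0,"ay":0,"az":0,"hand":1},{"dx":0,"dy":0,"dz":0,"ax":-7.2,"ay":0,"az":0,"hand":1},{"dx":0,"dy":0,"dz":0,"ax":-7.2,"ay":0,"az":0,"hand":1},{"dx":0,"dy":0,"dz":0,"ax":0,"ay":0,"az":0,"hand":1}]'; python3 - <<'E'
from h import *
plan([-134,20,230])
im,P,T,K=cloud("wrist");cv2.imwrite("pics/w1.png",im)
for l in("latch_post","lid_knob","chamber","catch_tab"):
    for r in finder.find_in("wrist",l)[:2]:
        print(l,round(r["p"],2),np.round(r["location"]),"chamber",(C.T@(np.array(r["location"])-O)).round(1))
hsv=cv2.cvtColor(im,cv2.COLOR_BGR2HSV)
Q=(P-O)@C
orange=(hsv[...,0]<18)&(hsv[...,1]>170)&(Q[...,2]>40)
blue=(abs(hsv[...,0].astype(int)-102)<12)&(hsv[...,1]>110)&(Q[...,2]>103)&(Q[...,2]<118)
blk=(hsv[...,2]<60)&(Q[...,2]>142)&(Q[...,2]<152)
for n,m in(("or",orange),("ortop",orange&(Q[...,2]>110)),("blue",blue),("knobtop",blk)):
    q=Q[m]; print(n,m.sum(),np.median(q,0).round(1),np.percentile(q,1,0).round(1),np.percentile(q,99,0).round(1)) if m.sum() else print(n,0)
E
```

```text
time_s: 3.12
ee_pos: [520.1, -155.1, 231.4]
tool_rot: [-0.455, 0.541, 0.455, 0.541]
force: [-0.1, 0.2, 0.3]
width: 0.001
t 3.125 tcp_c [-134.2   21.3  231.4] world target [ 520.1 -156.4  230. ]
 shift in current tool axes [ 1.4 -0.2 -1.3]  rotvec deg(tool) [-0.13  0.01  0.01]
 shift in chamber axes [ 0.2 -1.3 -1.4] force_c [-0.16  0.17  0.29] width 0.001 q [-0.2   0.27  0.45  1.9  -0.14  1.    1.71]
 tool axes in chamber (cols) [[0.0, -1.0, 0.002], [0.0, 0.002, 1.0], [-1.0, -0.0, 0.0]]
latch_post 0.85 [ 521. -122.  104.] chamber [-138.8   54.   103.7]
latch_post 0.5 [ 564. -199.  108.] chamber [-83.  -14.5 108.2]
lid_knob 0.82 [ 570. -206.  108.] chamber [-76.4 -20.2 108.5]
chamber 0.8 [ 565. -198.  111.] chamber [-82.5 -13.9 111. ]
or 1777 [ 129.8 -293.2   59.3] [-146.5 -367.2   40.3] [204.   64.4 306.9]
ortop 134 [-139.5   51.9  113. ] [-148.   -40.1  110.1] [-124.3   65.   317.3]
blue 8341 [-73.  -73.9 109.7] [-107.  -108.8  104. ] [ 39.  108.  111.3]
knobtop 0
```

View pics/w1.png

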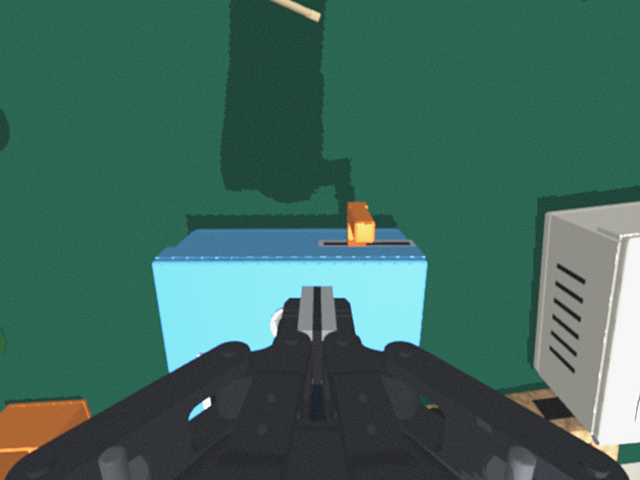

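```bash
python3 -m handwheel '[{"dx":0.05,"dy":0,"dz":-0.003,"ax":0,"ay":0,"az":0,"hand":1},{"dx":0.05,"dy":0,"dz":0,"ax":0,"ay":0,"az":0,"hand":1},{"dx":0.046,"dy":0,"dz":0,"ax":0,"ay":0,"az":0,"hand":1},{"dx":0,"dy":0,"dz":0,"ax":0,"ay":0,"az":0,"hand":1}]'; python3 - <<'E'
from h import *
plan([-134,20,85])
for n in ("side",):
    im,P,T,K=cloud(n);cv2.imwrite("pics/s2.png",cv2.resize(im[180:460,220:560],None,fx=2,fy=2))
E
```

```text
time_s: 3.88
ee_pos: [517.1, -157.1, 82.7]
tool_rot: [-0.454, 0.543, 0.457, 0.539]
force: [-0.0, 0.8, -0.0]
width: 0.001
t 3.875 tcp_c [-136.8   18.8   82.7] world target [ 520.1 -156.4   85. ]
 shift in current tool axes [-2.3 -2.8  1.2]  rotvec deg(tool) [-0.07 -0.02 -0.4 ]
 shift in chamber axes [2.8 1.2 2.3] force_c [-0.19  0.82 -0.03] width 0.001 q [-0.12  0.48  0.38  2.02 -0.27  0.7   1.83]
 tool axes in chamber (cols) [[-0.007, -1.0, 0.001], [-0.0, 0.001, 1.0], [-1.0, 0.007, -0.0]]
```

View pics/s2.png

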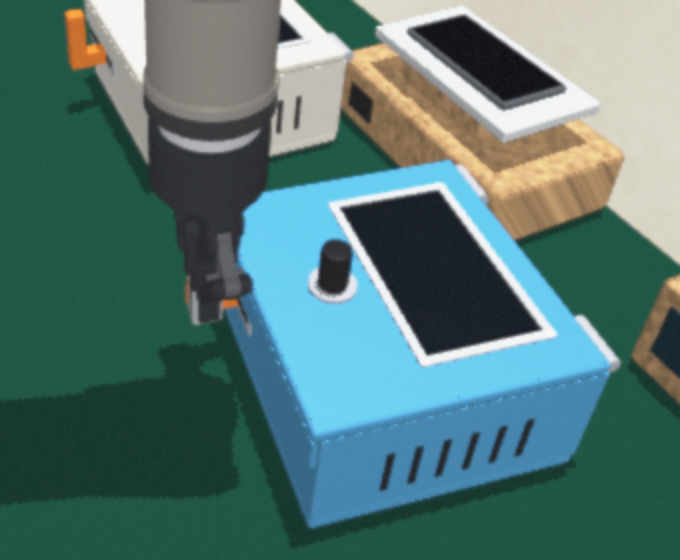

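The fingers stand at about (215,290), right of the orange post and clear of the lid. I'll push the latch towards +y.

```bash
python3 -m handwheel '[{"dx":0,"dy":0,"dz":0.01,"ax":0,"ay":0,"az":0,"hand":1},{"dx":0,"dy":0,"dz":0.01,"ax":0,"ay":0,"az":0,"hand":1},{"dx":0,"dy":0,"dz":0.01,"ax":0,"ay":0,"az":0,"hand":1},{"dx":0,"dy":0,"dz":0.007,"ax":0,"ay":0,"az":0,"hand":1},{"dx":0,"dy":0,"dz":0,"ax":0,"ay":0,"az":0,"hand":1}]'; python3 - <<'E'
from h import *
plan([-134,60,85])
for n in ("side",):
    im,P,T,K=cloud(n);cv2.imwrite("pics/s3.png",cv2.resize(im[180:460,220:560],None,fx=2,fy=2))
E
```

```text
time_s: 4.55
ee_pos: [526.1, -120.2, 85.4]
tool_rot: [-0.456, 0.54, 0.456, 0.541]
force: [-0.3, -0.2, -0.5]
width: -0.001
t 4.55 tcp_c [-134.2   56.6   85.4] world target [ 526.8 -116.9   85. ]
 shift in current tool axes [ 0.4 -0.2  3.4]  rotvec deg(tool) [ 0.02  0.04 -0.  ]
 shift in chamber axes [ 0.2  3.4 -0.4] force_c [-0.28 -0.24 -0.53] width -0.001 q [-0.19  0.47  0.38  2.02 -0.26  0.7   1.76]
 tool axes in chamber (cols) [[-0.0, -1.0, -0.0], [0.001, -0.0, 1.0], [-1.0, 0.0, 0.001]]
```

View pics/s3.png

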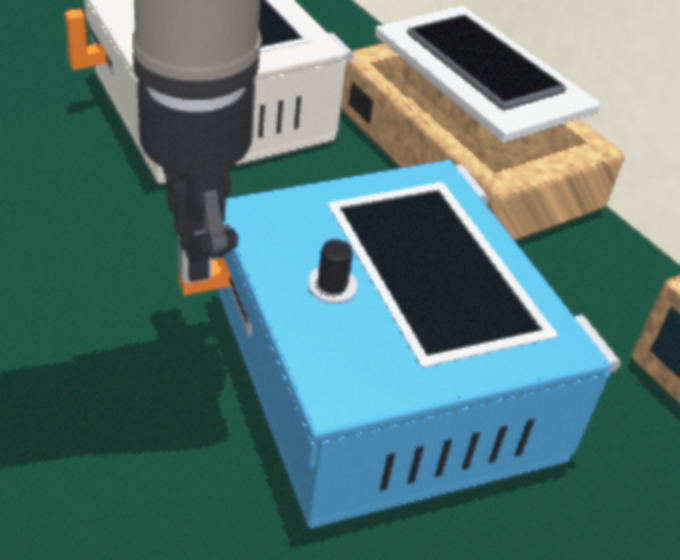

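```bash
python3 -m handwheel '[{"dx":0,"dy":0,"dz":0.004,"ax":0,"ay":0,"az":0,"hand":1},{"dx":0,"dy":0,"dz":0.003,"ax":0,"ay":0,"az":0,"hand":1}]'; python3 - <<'E'
from h import *
plan([-134,65,85])
im,P,T,K=cloud("side");Q=(P-O)@C;hsv=cv2.cvtColor(im,cv2.COLOR_BGR2HSV)
m=(hsv[...,0]<18)&(hsv[...,1]>170)&(Q[...,2]>40)&(abs(Q[...,0]+131)<30)&(abs(Q[...,1]-70)<40)
q=Q[m];print(m.sum(),np.percentile(q,[2,50,98],0).round(1))
E
```

```text
time_s: 4.85
ee_pos: [526.3, -115.9, 85.1]
tool_rot: [-0.455, 0.542, 0.455, 0.54]
force: [-2.3, -9.8, 0.7]
width: -0.002
t 4.85 tcp_c [-134.8   60.9   85.1] world target [ 527.7 -112.    85. ]
 shift in current tool axes [ 0.1 -0.8  4.1]  rotvec deg(tool) [-0.11 -0.1  -0.06]
 shift in chamber axes [ 0.8  4.1 -0.1] force_c [ -0.57 -10.03   0.72] width -0.002 q [-0.2   0.47  0.38  2.02 -0.26  0.69  1.74]
 tool axes in chamber (cols) [[-0.001, -1.0, 0.002], [-0.002, 0.002, 1.0], [-1.0, 0.001, -0.002]]
168 [[-140.    73.6   51.2]
 [-114.9   75.5   59.5]
 [-104.5   88.6   68.1]]
```

```bash
python3 -m handwheel '[{"dx":0,"dy":0,"dz":-0.02,"ax":0,"ay":0,"az":0,"hand":1},{"dx":-0.06,"dy":0,"dz":0,"ax":0,"ay":0,"az":0,"hand":0},{"dx":-0.06,"dy":0,"dz":0,"ax":0,"ay":0,"az":0,"hand":0},{"dx":0,"dy":0.03,"dz":-0.045,"ax":0,"ay":0,"az":0,"hand":0},{"dx":0,"dy":0,"dz":0,"ax":0,"ay":0,"az":0,"hand":0}]'; python3 - <<'E'
from h import *
plan([-50,0,200])
for n in("side","scene"):
    im,P,T,K=cloud(n);Q=(P-O)@C;hsv=cv2.cvtColor(im,cv2.COLOR_BGR2HSV)
    m=(hsv[...,0]<18)&(hsv[...,1]>170)&(Q[...,2]>40)&(abs(Q[...,0]+131)<30)&(abs(Q[...,1]-70)<40)
    q=Q[m];print(n,m.sum(),np.percentile(q,[2,50,98],0).round(1).tolist())
    m=(hsv[...,2]<70)&(Q[...,2]>113)&(Q[...,2]<155)&(abs(Q[...,0]+50)<40)&(abs(Q[...,1])<40)
    q=Q[m];print("knob",m.sum(),np.percentile(q,[2,50,98],0).round(1).tolist())
    c=q[:,:2].mean(0)
    from scipy.optimize import least_squares
    s=least_squares(lambda c:np.hypot(q[:,0]-c[0],q[:,1]-c[1])-11,[-50,0],loss="soft_l1");print("circle",s.x.round(1))
    cv2.imwrite(f"pics/{n}4.png",im)
im,P,T,K=cloud("wrist");cv2.imwrite("pics/w4.png",im)
E
```

```text
time_s: 5.52
ee_pos: [483.9, -176.1, 205.9]
tool_rot: [-0.454, 0.542, 0.454, 0.542]
force: [0.2, -0.6, 0.3]
width: 0.847
t 5.525 tcp_c [-166.3   -5.6  205.9] world target [ 599.5 -190.3  200. ]
 shift in current tool axes [   5.9 -116.3    6.3]  rotvec deg(tool) [-0.37  0.01 -0.01]
 shift in chamber axes [116.3   5.6  -5.9] force_c [ 0.26 -0.58  0.26] width 0.847 q [-0.18  0.26  0.48  1.99 -0.15  0.93  1.77]
 tool axes in chamber (cols) [[-0.0, -1.0, 0.007], [0.0, 0.007, 1.0], [-1.0, 0.0, 0.0]]
side 341 [[-140.3, 73.7, 52.1], [-125.5, 75.5, 65.8], [-105.4, 88.9, 84.8]]
knob 325 [[-60.8, -11.2, 115.4], [-53.7, -6.8, 136.9], [-44.0, 5.5, 147.3]]
circle [-49.4   0.7]
scene 231 [[-137.7, 76.4, 52.8], [-128.6, 89.0, 96.8], [-120.4, 91.9, 115.2]]
knob 167 [[-53.0, -3.0, 116.7], [-43.4, 6.4, 133.9], [-37.5, 10.9, 147.6]]
circle [-49.3  -1.8]
```

View pics/w4.png

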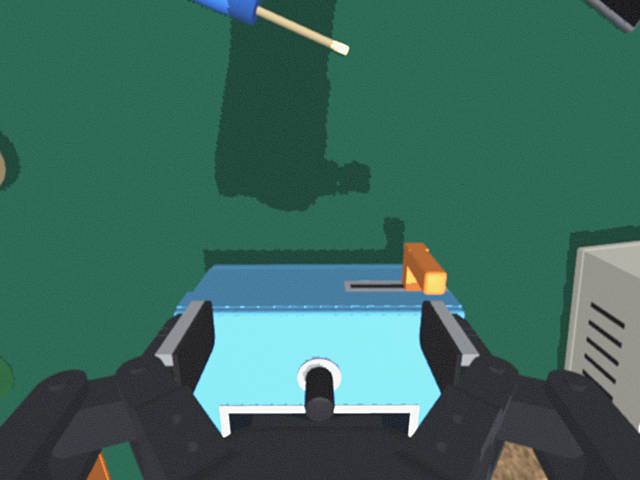

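View pics/side4.png

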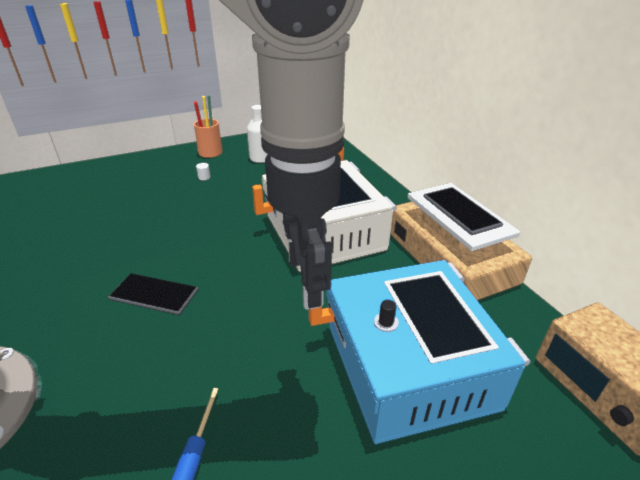

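The picture shows the latch post slid left to (420,265), at the end of its slot, and the knob at (320,390). Measured, the post is at y≈82 and the knob at (-49, 0) with its top at z 147, all as expected. Next I'll grasp the knob.

```bash
python3 -m handwheel '[{"dx":0,"dy":-0.058,"dz":0.005,"ax":-0.4,"ay":0,"az":0,"hand":0},{"dx":0,"dy":-0.059,"dz":0,"ax":0,"ay":0,"az":0,"hand":0},{"dx":0.04,"dy":0,"dz":0,"ax":0,"ay":0,"az":0,"hand":0},{"dx":0.03,"dy":0,"dz":0,"ax":0,"ay":0,"az":0,"hand":0},{"dx":0,"dy":0,"dz":0,"ax":0,"ay":0,"az":0,"hand":0}]'; python3 - <<'E'
from h import *
plan([-49.5,0,118])
E
```

```text
time_s: 6.3
ee_pos: [601.4, -185.9, 132.0]
tool_rot: [-0.456, 0.54, 0.46, 0.537]
force: [0.3, 0.3, 0.2]
width: 1.0
t 6.3 tcp_c [-48.9   4.6 132. ] world target [ 600.  -190.3  118. ]
 shift in current tool axes [14.   0.6 -4.6]  rotvec deg(tool) [ 0.45  0.03 -0.37]
 shift in chamber axes [ -0.6  -4.6 -14. ] force_c [0.24 0.37 0.22] width 1.0 q [-0.11  0.54  0.42  1.77 -0.28  0.89  1.85]
 tool axes in chamber (cols) [[-0.006, -1.0, -0.008], [0.001, -0.008, 1.0], [-1.0, 0.006, 0.001]]
```

```bash
python3 -m handwheel '[{"dx":0.007,"dy":0,"dz":-0.003,"ax":0.4,"ay":0,"az":0,"hand":0},{"dx":0.007,"dy":0,"dz":0,"ax":0,"ay":0,"az":0,"hand":0},{"dx":0,"dy":0,"dz":0,"ax":0,"ay":0,"az":0,"hand":0}]'; python3 - <<'E'
from h import *
plan([-49.5,0,118])
im,P,T,K=cloud("wrist");cv2.imwrite("pics/w5.png",im)
E
```

```text
time_s: 6.68
ee_pos: [602.3, -190.8, 121.5]
tool_rot: [-0.456, 0.541, 0.456, 0.541]
force: [-0.5, 0.1, 0.5]
width: 0.997
t 6.675 tcp_c [-4.720e+01 -1.000e-01  1.215e+02] world target [ 600.  -190.3  118. ]
 shift in current tool axes [3.5 2.3 0.1]  rotvec deg(tool) [-0.05  0.02  0.01]
 shift in chamber axes [-2.3  0.1 -3.5] force_c [-0.46  0.    0.49] width 0.997 q [-0.1   0.55  0.42  1.78 -0.29  0.87  1.86]
 tool axes in chamber (cols) [[0.0, -1.0, 0.001], [0.0, 0.001, 1.0], [-1.0, -0.0, 0.0]]
```

View pics/w5.png

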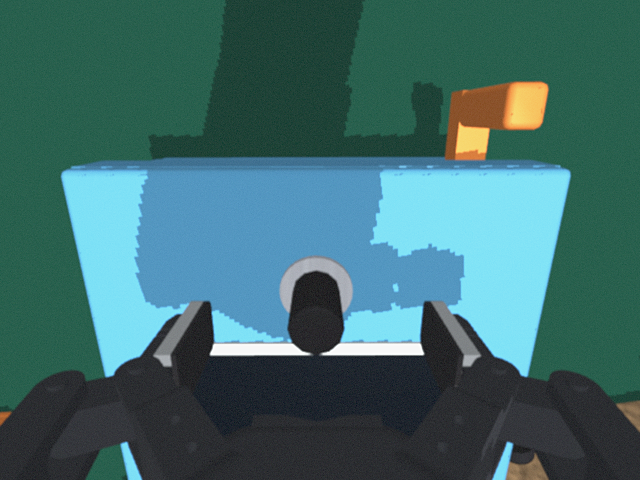

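The knob (316,310) stands midway between the pads. I'll close on it.

```bash
python3 -m handwheel '[{"dx":0.003,"dy":0.002,"dz":0,"ax":0,"ay":0,"az":0,"hand":0.5},{"dx":0,"dy":0,"dz":0,"ax":0,"ay":0,"az":0,"hand":1},{"dx":0,"dy":0,"dz":0,"ax":0,"ay":0,"az":0,"hand":1},{"dx":0,"dy":0,"dz":0,"ax":0,"ay":0,"az":0,"hand":1},{"dx":0,"dy":0,"dz":0,"ax":0,"ay":0,"az":0,"hand":1},{"dx":0,"dy":0,"dz":0,"ax":0,"ay":0,"az":0,"hand":1}]'; python3 - <<'E'
from h import *
plan([-49.5,0,118])
E
```

```text
time_s: 7.48
ee_pos: [600.2, -191.0, 118.5]
tool_rot: [-0.456, 0.541, 0.455, 0.541]
force: [-0.8, -1.3, 1.5]
width: 0.237
t 7.475 tcp_c [-49.2  -0.6 118.5] world target [ 600.  -190.3  118. ]
 shift in current tool axes [0.5 0.3 0.6]  rotvec deg(tool) [-0.07 -0.01  0.01]
 shift in chamber axes [-0.3  0.6 -0.5] force_c [-0.58 -1.43  1.52] width 0.237 q [-0.1   0.56  0.42  1.79 -0.29  0.86  1.86]
 tool axes in chamber (cols) [[0.0, -1.0, 0.001], [-0.0, 0.001, 1.0], [-1.0, -0.0, -0.0]]
```

```bash
python3 -m handwheel '[{"dx":-0.0044,"dy":-0.0002,"dz":0,"ax":0,"ay":0,"az":1.7,"hand":1},{"dx":-0.0044,"dy":-0.0002,"dz":0,"ax":0,"ay":0,"az":1.7,"hand":1},{"dx":-0.0044,"dy":-0.0002,"dz":0,"ax":0,"ay":0,"az":1.7,"hand":1},{"dx":-0.0044,"dy":-0.0002,"dz":0,"ax":0,"ay":0,"az":1.7,"hand":1},{"dx":-0.0044,"dy":-0.0002,"dz":0,"ax":0,"ay":0,"az":1.7,"hand":1},{"dx":0,"dy":0,"dz":0,"ax":0,"ay":0,"az":0,"hand":1}]'; python3 - <<'E'
from h import *
plan([-46,0,142],-9.7)
for n in("side","wrist"):
    im,P,T,K=cloud(n);cv2.imwrite(f"pics/{n}6.png",im)
E
```

```text
time_s: 8.22
ee_pos: [604.5, -191.7, 140.6]
tool_rot: [-0.416, 0.572, 0.493, 0.506]
force: [4.7, -2.3, -1.5]
width: 0.239
t 8.225 tcp_c [-44.8  -0.6 140.6] world target [ 603.5 -190.9  142. ]
 shift in current tool axes [-1.2  1.4  0.6]  rotvec deg(tool) [-0.04 -0.05  1.42]
 shift in chamber axes [-1.2  0.6  1.4] force_c [ 5.02 -1.47 -1.54] width 0.239 q [-0.09  0.61  0.44  1.64 -0.26  1.09  1.83]
 tool axes in chamber (cols) [[-0.144, -0.99, 0.001], [-0.001, 0.001, 1.0], [-0.99, 0.144, -0.001]]
```

View pics/side6.png

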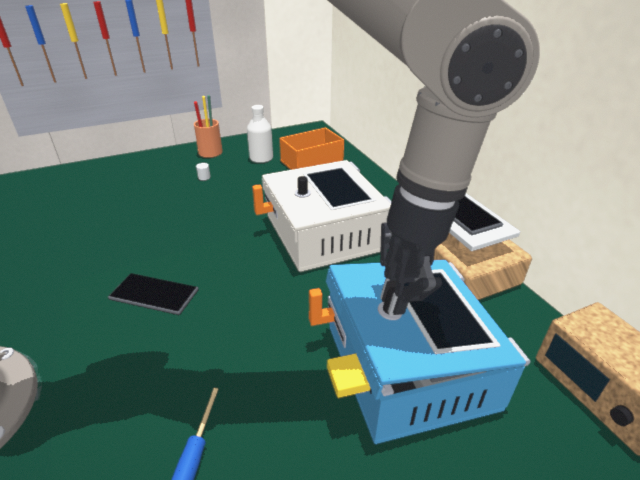

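View pics/wrist6.png

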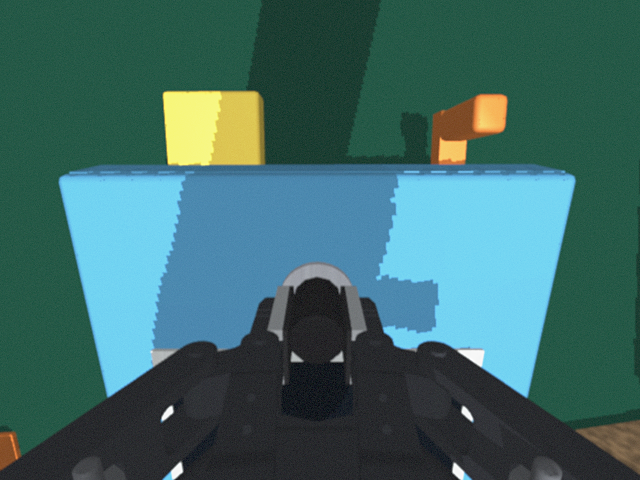

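The lid is raised and the yellow catch has sprung out: side view (350,375), wrist view (213,128). I'll let go and withdraw along the tool axis.

```bash
python3 -m handwheel '[{"dx":0,"dy":0,"dz":0,"ax":0,"ay":0,"az":0,"hand":0},{"dx":0,"dy":0,"dz":0,"ax":0,"ay":0,"az":0,"hand":0},{"dx":0,"dy":0,"dz":0,"ax":0,"ay":0,"az":0,"hand":0},{"dx":0,"dy":0,"dz":0,"ax":0,"ay":0,"az":0,"hand":0},{"dx":-0.03,"dy":0,"dz":0,"ax":0,"ay":0,"az":0,"hand":0},{"dx":-0.05,"dy":0,"dz":0,"ax":0,"ay":0,"az":0,"hand":0},{"dx":-0.04,"dy":0,"dz":0,"ax":0,"ay":0,"az":0,"hand":0},{"dx":0,"dy":0,"dz":0,"ax":0,"ay":0,"az":0,"hand":0}]'; python3 - <<'E'
from h import *
plan([-200,-55,230],30)
for n in("side","wrist"):
    im,P,T,K=cloud(n);cv2.imwrite(f"pics/{n}7.png",im)
    Q=(P-O)@C;hsv=cv2.cvtColor(im,cv2.COLOR_BGR2HSV)
    m=(abs(hsv[...,0].astype(int)-28)<6)&(hsv[...,1]>130)&(Q[...,2]>60)&(abs(Q[...,0]+125)<50)&(abs(Q[...,1]+55)<50)
    q=Q[m];print(n,m.sum(),np.percentile(q,[2,50,98],0).round(1).tolist())
    r=finder.find_in(n,"catch_tab")
    for r in r[:1]: print(r["p"],(C.T@(np.array(r["location"])-O)).round(1))
E
```

```text
time_s: 9.32
ee_pos: [622.0, -194.9, 262.5]
tool_rot: [-0.416, 0.572, 0.493, 0.507]
force: [0.3, 0.2, 0.1]
width: 0.999
t 9.325 tcp_c [-27.1  -0.8 262.5] world target [ 442.4 -219.2  230. ]
 shift in current tool axes [ 56.6 166.5 -54.3]  rotvec deg(tool) [-5.000e-02 -3.000e-02 -3.811e+01]
 shift in chamber axes [-172.9  -54.2  -32.5] force_c [0.32 0.21 0.09] width 0.999 q [-0.11  0.53  0.48  1.49 -0.22  1.33  1.79]
 tool axes in chamber (cols) [[-0.141, -0.99, 0.001], [-0.0, 0.001, 1.0], [-0.99, 0.141, -0.0]]
side 1321 [[-144.8, -80.5, 82.5], [-125.7, -62.3, 97.3], [-103.8, -32.6, 99.3]]
0.95 [-122.7  -63.3   96.9]
wrist 1897 [[-145.0, -79.4, 90.5], [-126.6, -47.0, 97.2], [-109.4, -30.5, 98.8]]
0.58 [-125.   -57.9  100.6]
```

View pics/side7.png

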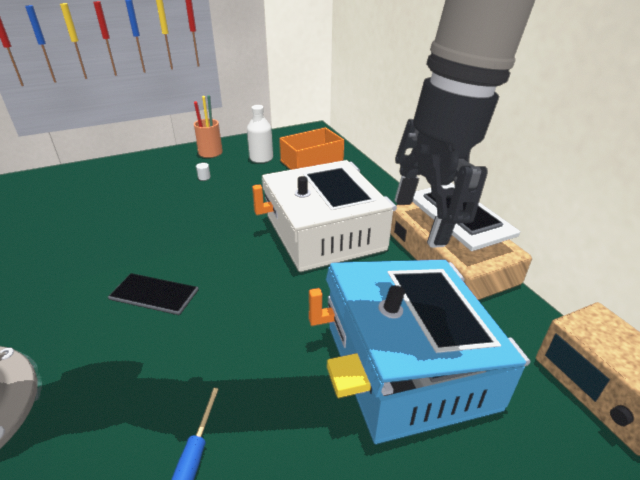

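The lid holds by itself, and the tab's front face is at x=-145, y≈-55, z 80–99. Now I'll move in front of it with the tool pitched forward.

```bash
python3 -m handwheel '[{"dx":0.014,"dy":0.042,"dz":-0.0136,"ax":0,"ay":0,"az":0,"hand":1},{"dx":0.014,"dy":0.042,"dz":-0.0136,"ax":0,"ay":0,"az":0,"hand":1},{"dx":0.014,"dy":0.042,"dz":-0.0136,"ax":0,"ay":0,"az":0,"hand":1},{"dx":0.014,"dy":0.042,"dz":-0.0136,"ax":0,"ay":0,"az":0,"hand":1},{"dx":0,"dy":0,"dz":0,"ax":0,"ay":0,"az":-9.5,"hand":1},{"dx":0,"dy":0,"dz":0,"ax":0,"ay":0,"az":-9.5,"hand":1},{"dx":0,"dy":0,"dz":0,"ax":0,"ay":0,"az":-9.5,"hand":1},{"dx":0,"dy":0,"dz":0,"ax":0,"ay":0,"az":-9.5,"hand":1},{"dx":0,"dy":0,"dz":0,"ax":0,"ay":0,"az":0,"hand":1}]'; python3 - <<'E'
from h import *
plan([-175,-55,89],30)
plan([-175,-55,89],40)
E
```

```text
time_s: 10.65
ee_pos: [434.6, -216.6, 225.3]
tool_rot: [-0.576, 0.408, 0.305, 0.639]
force: [0.2, -0.2, 1.1]
width: -0.002
t 10.65 tcp_c [-208.1  -53.8  225.3] world target [ 467.  -223.4   89. ]
 shift in current tool axes [135.2  37.5  -1.5]  rotvec deg(tool) [-0.18  0.08 -0.82]
 shift in chamber axes [  33.1   -1.2 -136.3] force_c [ 0.18 -0.14  1.06] width -0.002 q [-0.14 -0.08  0.54  2.37 -0.22  0.35  2.  ]
 tool axes in chamber (cols) [[0.488, -0.873, 0.002], [0.001, 0.003, 1.0], [-0.873, -0.488, 0.003]]
t 10.65 tcp_c [-208.1  -53.8  225.3] world target [ 467.  -223.4   89. ]
 shift in current tool axes [135.2  37.5  -1.5]  rotvec deg(tool) [ -0.19   0.07 -10.82]
 shift in chamber axes [  33.1   -1.2 -136.3] force_c [ 0.18 -0.14  1.06] width -0.002 q [-0.14 -0.08  0.54  2.37 -0.22  0.35  2.  ]
 tool axes in chamber (cols) [[0.488, -0.873, 0.002], [0.001, 0.003, 1.0], [-0.873, -0.488, 0.003]]
```

```bash
python3 -m handwheel '[{"dx":0.0356,"dy":0.009,"dz":-0.0003,"ax":0,"ay":0,"az":0,"hand":1},{"dx":0.0356,"dy":0.009,"dz":-0.0003,"ax":0,"ay":0,"az":0,"hand":1},{"dx":0.0356,"dy":0.009,"dz":-0.0003,"ax":0,"ay":0,"az":0,"hand":1},{"dx":0.0356,"dy":0.009,"dz":0,"ax":0,"ay":0,"az":0,"hand":1},{"dx":0,"dy":0,"dz":0,"ax":0,"ay":0,"az":0,"hand":1}]'; python3 - <<'E'
from h import *
plan([-155,-55,83],30)
im,P,T,K=cloud("side");cv2.imwrite("pics/side8.png",im)
E
```

```text
time_s: 11.28
ee_pos: [488.3, -184.1, 131.1]
tool_rot: [-0.566, 0.417, 0.301, 0.645]
force: [0.3, -0.4, -0.3]
width: 0.0
t 11.275 tcp_c [-160.7  -12.7  131.1] world target [ 486.7 -226.8   83. ]
 shift in current tool axes [ 45.1  16.8 -42.7]  rotvec deg(tool) [-1.75 -0.23 -1.34]
 shift in chamber axes [  5.7 -42.3 -48.1] force_c [ 0.37 -0.33 -0.34] width 0.0 q [-0.23  0.23  0.56  2.4  -1.32  0.18  2.94]
 tool axes in chamber (cols) [[0.48, -0.877, 0.029], [-0.004, 0.031, 1.0], [-0.878, -0.479, 0.011]]
```

View pics/side8.png

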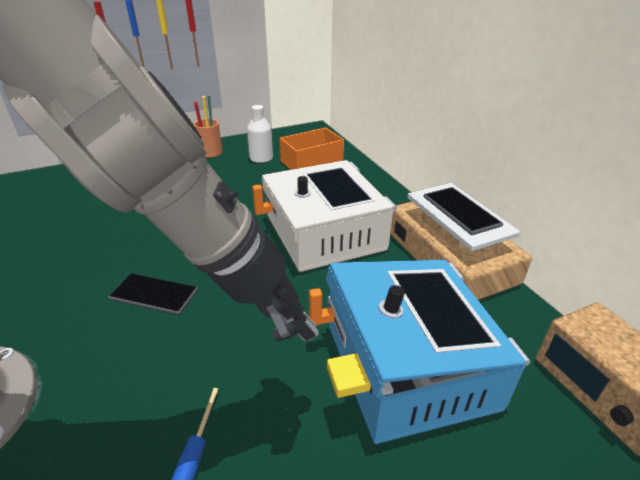

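The wrist hit its limits (q6 at 0.18 of 0.17), so 30° of pitch is too much here. By my numbers 18–20° still clears the swinging lid, so I'll back off with less pitch.

```bash
python3 -m handwheel '[{"dx":-0.04,"dy":0.005,"dz":-0.01,"ax":0,"ay":0,"az":2,"hand":1},{"dx":-0.04,"dy":0.005,"dz":-0.01,"ax":0,"ay":0,"az":5,"hand":1},{"dx":0,"dy":0,"dz":-0.01,"ax":0,"ay":0,"az":5,"hand":1},{"dx":0,"dy":0,"dz":0,"ax":0,"ay":0,"az":0,"hand":1}]'; python3 - <<'E'
from h import *
plan([-165,-55,150],18)
E
```

```text
time_s: 11.82
ee_pos: [471.6, -196.1, 172.4]
tool_rot: [-0.544, 0.442, 0.343, 0.625]
force: [0.5, 0.7, -0.1]
width: -0.0
t 11.825 tcp_c [-175.1  -27.4  172.4] world target [ 476.9 -225.1  150. ]
 shift in current tool axes [ 24.2  -1.4 -27.9]  rotvec deg(tool) [-0.95  0.74  4.08]
 shift in chamber axes [ 10.1 -27.6 -22.4] force_c [ 0.4   0.75 -0.15] width -0.0 q [-0.6   0.19  1.03  2.32 -0.67  0.43  2.36]
 tool axes in chamber (cols) [[0.376, -0.927, 0.011], [0.012, 0.017, 1.0], [-0.927, -0.376, 0.018]]
```

```bash
python3 -m handwheel '[{"dx":0,"dy":0,"dz":-0.014,"ax":-0.5,"ay":0.4,"az":4,"hand":1},{"dx":0.01,"dy":0,"dz":-0.014,"ax":-0.5,"ay":0.4,"az":0,"hand":1},{"dx":0.012,"dy":0,"dz":0,"ax":0,"ay":0,"az":0,"hand":1},{"dx":0,"dy":0,"dz":0,"ax":0,"ay":0,"az":0,"hand":1}]'; python3 - <<'E'
from h import *
plan([-165,-55,86],18)
E
```

```text
time_s: 12.32
ee_pos: [469.9, -224.2, 148.5]
tool_rot: [-0.533, 0.464, 0.366, 0.606]
force: [-0.8, -0.4, -0.2]
width: -0.001
t 12.325 tcp_c [-172.1  -55.3  148.5] world target [ 476.9 -225.1   86. ]
 shift in current tool axes [61.7 12.4  0.2]  rotvec deg(tool) [-0.16  0.05 -0.15]
 shift in chamber axes [  7.1   0.3 -62.5] force_c [-0.75 -0.53 -0.21] width -0.001 q [-0.43  0.3   0.94  2.26 -0.74  0.5   2.48]
 tool axes in chamber (cols) [[0.306, -0.952, 0.002], [0.001, 0.003, 1.0], [-0.952, -0.306, 0.002]]
```

Wrist margin is fine now. I'll descend in front of the tab.

```bash
python3 -m handwheel '[{"dx":0.02,"dy":0.004,"dz":0,"ax":0,"ay":0,"az":0,"hand":1},{"dx":0.02,"dy":0.004,"dz":0,"ax":0,"ay":0,"az":0,"hand":1},{"dx":0.02,"dy":0.004,"dz":0,"ax":0,"ay":0,"az":0,"hand":1},{"dx":0,"dy":0,"dz":0,"ax":0,"ay":0,"az":0,"hand":1}]'; python3 - <<'E'
from h import *
plan([-130,-55,86],18)
im,P,T,K=cloud("side");cv2.imwrite("pics/side9.png",cv2.resize(im[160:460,160:560],None,fx=2,fy=2))
E
```

```text
time_s: 12.82
ee_pos: [476.9, -225.0, 88.0]
tool_rot: [-0.533, 0.463, 0.366, 0.606]
force: [0.4, -1.3, 0.4]
width: -0.004
t 12.825 tcp_c [-165.   -54.9   88. ] world target [ 511.4 -231.    86. ]
 shift in current tool axes [ 12.7 -32.7  -0. ]  rotvec deg(tool) [-0.14  0.07 -0.17]
 shift in chamber axes [35.  -0.1 -2. ] force_c [ 0.6  -1.26  0.39] width -0.004 q [-0.21  0.41  0.69  2.28 -1.    0.39  2.71]
 tool axes in chamber (cols) [[0.306, -0.952, 0.002], [0.001, 0.002, 1.0], [-0.952, -0.306, 0.002]]
```

View pics/side9.png

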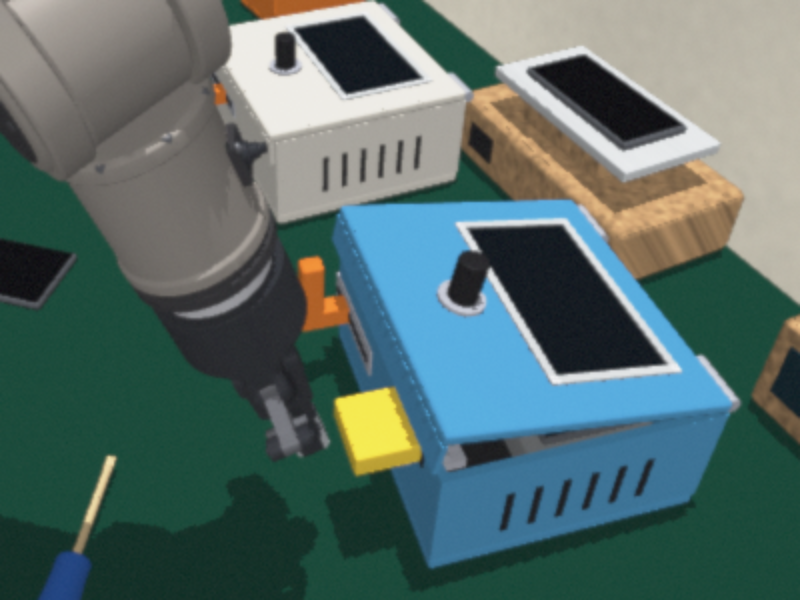

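Closed fingertips are at about (305,440), level with and just in front of the yellow tab at (375,430). I'll push along chamber +x.

```bash
python3 -m handwheel '[{"dx":0.004,"dy":-0.0095,"dz":0,"ax":0,"ay":0,"az":0,"hand":1},{"dx":0.003,"dy":-0.0095,"dz":0,"ax":0,"ay":0,"az":0,"hand":1},{"dx":0.003,"dy":-0.0095,"dz":0,"ax":0,"ay":0,"az":0,"hand":1}]'; python3 - <<'E'
from h import *
plan([-130,-55,86],18)
im,P,T,K=cloud("side");cv2.imwrite("pics/side10.png",cv2.resize(im[160:460,160:560],None,fx=2,fy=2))
E
```

```text
time_s: 13.25
ee_pos: [508.3, -230.5, 88.4]
tool_rot: [-0.534, 0.463, 0.366, 0.606]
force: [-3.2, -0.7, 2.3]
width: 0.0
t 13.25 tcp_c [-133.1  -55.1   88.4] world target [ 511.4 -231.    86. ]
 shift in current tool axes [ 3.2 -2.2  0.1]  rotvec deg(tool) [-0.09  0.03 -0.04]
 shift in chamber axes [ 3.1  0.1 -2.4] force_c [-3.05 -1.22  2.34] width 0.0 q [-0.22  0.45  0.7   2.22 -0.99  0.42  2.68]
 tool axes in chamber (cols) [[0.308, -0.951, 0.001], [0.001, 0.002, 1.0], [-0.951, -0.308, 0.001]]
```

View pics/side10.png

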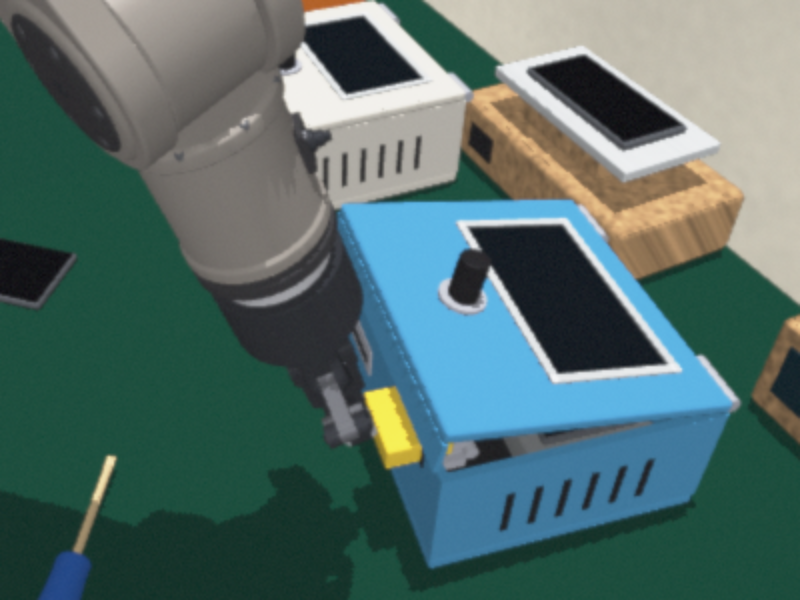

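The tab is partly in (395,430). A few millimetres more.

```bash
python3 -m handwheel '[{"dx":0.0012,"dy":-0.0038,"dz":0,"ax":0,"ay":0,"az":0,"hand":1},{"dx":0.0012,"dy":-0.0038,"dz":0,"ax":0,"ay":0,"az":0,"hand":1}]'; python3 - <<'E'
from h import *
plan([-130,-55,86],18)
im,P,T,K=cloud("side");cv2.imwrite("pics/side11.png",cv2.resize(im[160:460,160:560],None,fx=2,fy=2))
E
```

```text
time_s: 13.55
ee_pos: [515.4, -231.6, 88.0]
tool_rot: [-0.534, 0.463, 0.366, 0.606]
force: [-3.9, 0.5, 3.2]
width: 0.001
t 13.55 tcp_c [-125.9  -55.    88. ] world target [ 511.4 -231.    86. ]
 shift in current tool axes [ 0.6  4.5 -0. ]  rotvec deg(tool) [-0.11  0.05 -0.08]
 shift in chamber axes [-4.1 -0.  -2. ] force_c [-3.97 -0.18  3.21] width 0.001 q [-0.22  0.47  0.7   2.2  -0.99  0.43  2.67]
 tool axes in chamber (cols) [[0.308, -0.951, 0.002], [0.001, 0.002, 1.0], [-0.951, -0.308, 0.001]]
```

View pics/side11.png

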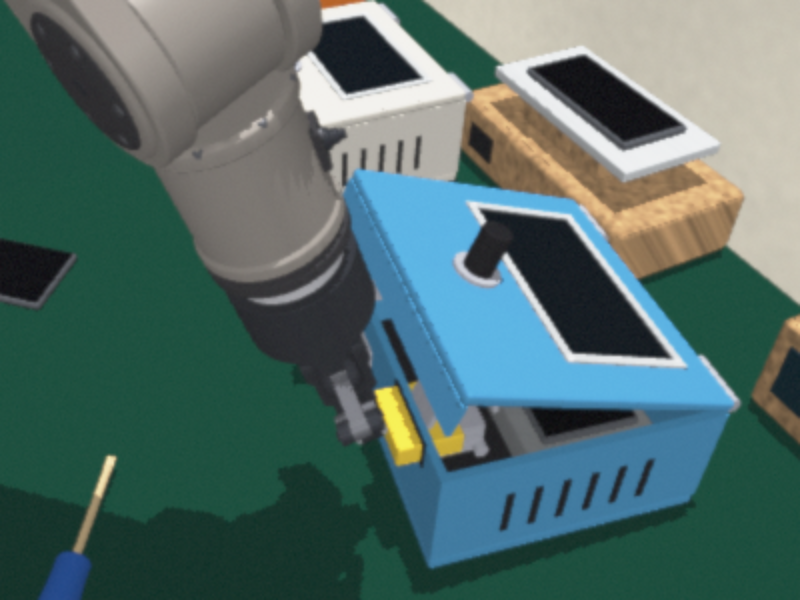

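The catch is pushed in and the lid is rising. I'll hold briefly, then retreat towards the robot.

```bash
python3 -m handwheel '[{"dx":0,"dy":0,"dz":0,"ax":0,"ay":0,"az":0,"hand":1},{"dx":0,"dy":0,"dz":0,"ax":0,"ay":0,"az":0,"hand":1},{"dx":0,"dy":0,"dz":0,"ax":0,"ay":0,"az":0,"hand":1},{"dx":-0.003,"dy":0.02,"dz":0,"ax":0,"ay":0,"az":0,"hand":1},{"dx":-0.006,"dy":0.02,"dz":0,"ax":0,"ay":0,"az":0,"hand":1},{"dx":-0.02,"dy":0.01,"dz":0,"ax":0,"ay":0,"az":0,"hand":1},{"dx":-0.03,"dy":0,"dz":0,"ax":0,"ay":0,"az":0,"hand":1},{"dx":-0.03,"dy":0,"dz":0,"ax":0,"ay":0,"az":0,"hand":1},{"dx":0,"dy":0,"dz":0,"ax":0,"ay":0,"az":0,"hand":1}]'; python3 - <<'E'
from h import *
plan([-200,-55,150],18)
for n in("side","scene"):
    im,P,T,K=cloud(n);cv2.imwrite(f"pics/{n}12.png",im)
    Q=(P-O)@C;hsv=cv2.cvtColor(im,cv2.COLOR_BGR2HSV)
    m=(hsv[...,0]<18)&(hsv[...,1]>170)&(Q[...,2]>40)&(abs(Q[...,0]+131)<30)&(abs(Q[...,1]-70)<40)
    q=Q[m]
    if m.sum(): print(n,"post",m.sum(),np.percentile(q,[2,50,98],0).round(1).tolist())
    b=(abs(hsv[...,0].astype(int)-102)<12)&(hsv[...,1]>90)&(Q[...,2]>125)&(abs(Q[...,1])<120)&(abs(Q[...,0])<200)
    q=Q[b]
    if b.sum():
        c=q.mean(0);nrm=np.linalg.svd(q-c,full_matrices=False)[2][2];print("lid",b.sum(),"normal",nrm.round(3),"tilt",np.arccos(abs(nrm[2])).round(3),"zmax",q[:,2].max().round())
E
```

```text
time_s: 14.72
ee_pos: [443.2, -218.7, 159.1]
tool_rot: [-0.535, 0.461, 0.365, 0.606]
force: [-0.0, 0.2, 0.1]
width: -0.0
t 14.725 tcp_c [-199.3  -54.4  159.1] world target [ 442.4 -219.2  150. ]
 shift in current tool axes [ 8.4  3.5 -0.6]  rotvec deg(tool) [-0.03  0.12  0.2 ]
 shift in chamber axes [-0.7 -0.6 -9.1] force_c [-0.08  0.22  0.11] width -0.0 q [-0.52  0.22  1.03  2.31 -0.65  0.49  2.42]
 tool axes in chamber (cols) [[0.312, -0.95, -0.0], [0.002, 0.001, 1.0], [-0.95, -0.312, 0.002]]
side post 586 [[-140.2, 73.6, 53.0], [-129.0, 75.8, 75.1], [-104.5, 88.6, 115.3]]
lid 5779 normal [-0.619  0.002 -0.785] tilt 0.667 zmax 256.0
scene post 294 [[-137.9, 76.2, 53.4], [-126.1, 88.7, 90.6], [-119.8, 91.9, 114.9]]
lid 7039 normal [0.727 0.009 0.687] tilt 0.814 zmax 258.0
```

View pics/side12.png

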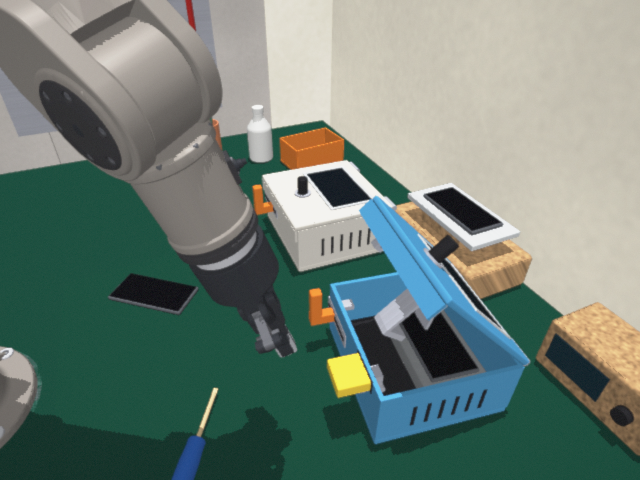

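View pics/scene12.png

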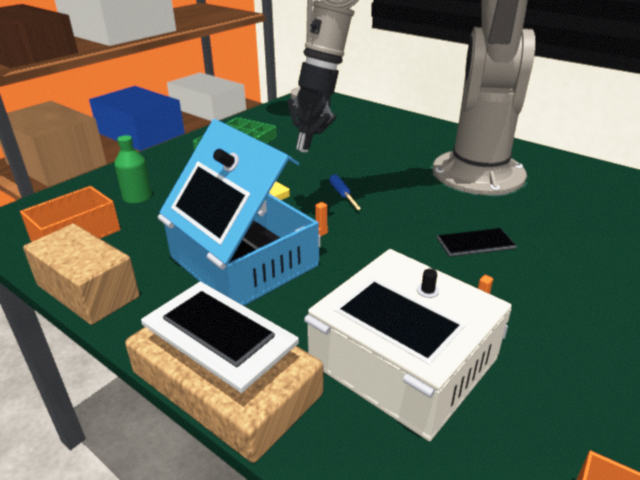

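The lid is at about 0.8 rad and still rising. I'll wait and recheck.

```bash
python3 -m handwheel '[{"dx":-0.02,"dy":0.01,"dz":0,"ax":0,"ay":0,"az":0,"hand":1},{"dx":0,"dy":0,"dz":0,"ax":0,"ay":0,"az":0,"hand":1},{"dx":0,"dy":0,"dz":0,"ax":0,"ay":0,"az":0,"hand":1},{"dx":0,"dy":0,"dz":0,"ax":0,"ay":0,"az":0,"hand":1},{"dx":0,"dy":0,"dz":0,"ax":0,"ay":0,"az":0,"hand":1},{"dx":0,"dy":0,"dz":0,"ax":0,"ay":0,"az":0,"hand":1},{"dx":0,"dy":0,"dz":0,"ax":0,"ay":0,"az":0,"hand":1},{"dx":0,"dy":0,"dz":0,"ax":0,"ay":0,"az":0,"hand":1},{"dx":0,"dy":0,"dz":0,"ax":0,"ay":0,"az":0,"hand":1},{"dx":0,"dy":0,"dz":0,"ax":0,"ay":0,"az":0,"hand":1},{"dx":0,"dy":0,"dz":0,"ax":0,"ay":0,"az":0,"hand":1},{"dx":0,"dy":0,"dz":0,"ax":0,"ay":0,"az":0,"hand":1}]'; python3 - <<'E'
from h import *
for n in("scene","side","scene"):
    im,P,T,K=cloud(n);cv2.imwrite(f"pics/{n}13.png",im)
    Q=(P-O)@C;hsv=cv2.cvtColor(im,cv2.COLOR_BGR2HSV)
    m=(hsv[...,0]<18)&(hsv[...,1]>170)&(Q[...,2]>40)&(abs(Q[...,0]+131)<30)&(abs(Q[...,1]-70)<40)
    print(n,"post",np.percentile(Q[m],[2,98],0).round(1).tolist())
    b=(abs(hsv[...,0].astype(int)-102)<12)&(hsv[...,1]>90)&(Q[...,2]>125)&(abs(Q[...,1])<120)&(abs(Q[...,0])<200)
    q=Q[b];c=q.mean(0);nrm=np.linalg.svd(q-c,full_matrices=False)[2][2];print("lid",b.sum(),"tilt",np.arccos(abs(nrm[2])).round(3),"zmax",q[:,2].max().round())
print(sense()["force"],sense()["time_s"])
E
```

```text
time_s: 16.32
ee_pos: [426.1, -216.4, 173.3]
tool_rot: [-0.534, 0.463, 0.366, 0.606]
force: [-0.3, 0.5, 0.3]
width: 0.002
scene post [[-137.5, 75.6, 54.0], [-119.4, 91.8, 115.0]]
lid 6846 tilt 1.165 zmax 296.0
side post [[-140.2, 73.8, 52.6], [-104.8, 88.6, 115.3]]
lid 7240 tilt 1.137 zmax 296.0
scene post [[-138.8, 76.4, 53.0], [-119.4, 91.5, 115.4]]
lid 6822 tilt 1.166 zmax 296.0
[ 0.89418871  0.59134064 -0.52684488] 16.475
```

View pics/scene13.png

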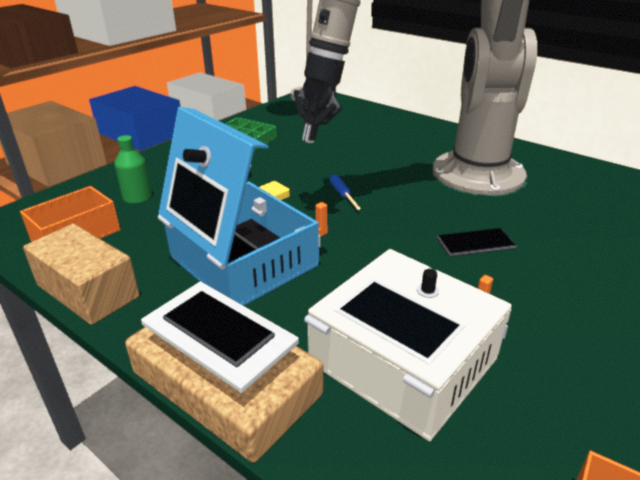

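The lid stands open at about 1.17 rad (lid around (215,180)), the orange post (321,218) is still slid open, and the arm is clear.

```bash
python3 -c "
from station import arm
print(arm.sign_off())"
```

```text
the job is handed in; nothing more can be done
None
```

The blue chamber is open and the job was handed in at about 16.5 s of the 64 s allowed. No verdict is reported.

- **Latch:** I slid it to its stop, with about 10 N at contact. The last check put the post at chamber y ≈ 82–83 mm.
- **Lid and catch:** I lifted the lid by its knob about 22 mm until the yellow catch came out to x ≈ -145 mm. I then let go and pushed the catch back in with about 4 N, which freed the lid.
- **Last checks:** The lid's tilt measured 1.17 rad from the scene camera and 1.14 from the side camera, and it was steady. These rough plane fits agree with the 1.2 rad expected. The arm stood clear of everything, with under 1.5 N on the wrist. I kept well away from the cream spare chamber.

One thing did not go as planned. My first approach to the catch, with the tool pitched 30° forward, ran into the wrist joint's range and strayed about 40 mm sideways without touching anything. I backed out and finished the push at 18°.

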